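# Bring the mill's hand oiler up to pressure

## Robot

A 6-joint arm with a two-finger parallel gripper is mounted at the origin on a cart in front of the work surface, level with it; the furniture and walls round the work are solid. World frame = base frame: x ahead of the robot, y to its left, z up, the work surface at z = 0. Lengths are in mm, angles in rad, forces in N, time in s.
With the tool pointing down it reaches from about 300 to 750 mm from the base axis. Payload 8.5 kg.
Tool frame: the origin (TCP) lies between the finger pads; the fingertips stand 8 mm ahead of it and the grasp point (between the pads) lies 11 mm behind it; z points along the fingers, y is the line along which they close (so a half turn about z gives the same grasp; the last joint's range is limited). The gripper opens to 85 mm and grips with 20 to 120 N. Pads are 22 mm wide; open, the fingers measure 114 mm over their backs; the gripper's body (76 mm by 85 mm) begins 54 mm behind the grasp point. The pads swing forward as they close: fully open they stand 13 mm farther back than shut.
Start: joints at [-1.44, 0.381, 1.297, -0, 1.464, -0.215], TCP at [186.416, -517.426, 239.322] pointing down, gripper open.
Joint ranges: [-3.11, 3.11], [-0.89, 2.33], [0.22, 2.48], [-1.42, 4.56], [0.17, 2.85], [-2.88, 2.88]. Speed limits (rad/s): [2.39, 2.39, 3.14, 3.14, 3.14, 3.14].

## Interface

Orientations are given as a 3x3 rotation matrix whose columns are the frame's x, y, z axes.
In Python, from rig import ctrl, imaging, job gives the robot as it stands.
- The arm moves only by the tool servo_tool, never from a script. Its argument "plan" is a list of rows, each a list of 5 numbers: the finger opening in mm, from 0 to 85.4, then the shift along the tool's x, y, z in mm, then the turn about the tool's z in degrees. A call has 1 to 10 rows; each row shifts and turns the commanded pose from where the row before left it, along the tool's axes as they then stand; what a row does not reach is not made up. A row lasts 1/8 s, in which the tool goes at most 62.5 mm and 10.7 degrees, less where a joint would pass 70% of its speed; a pose out of reach is approached as far as the arm can. A call with a gripper value outside its range is refused whole. The fingers move at their own pace and stop on an object; "force" is the grip in N (left out, the last holds). Time passes only in rows, so rows that do not move let the fingers close. It gives the time, the measured TCP pose, the force, the opening and the grip force at its end, in the units of the state.
- ctrl.get_state(): the state, without advancing time (a new reading comes with each control period).
- imaging.capture(name): name is "scene" or "top" or "wrist"; returns a dict with "img" (420x560x3 uint8, blue, green, red), "range_z" (420x560 float32, mm along the optical axis (not along the pixel's ray), 0 where there is no reading), "intrinsics" (3x3 intrinsics, pixels), "D" ([k1, k2, p1, p2, k3] as OpenCV has them; the pictures are not rectified), "R" (3x3) and "t" (3): a world point X has camera coordinates R X + t; the wrist camera has in their place "hand_eye" (4x4, takes a point from camera to tool coordinates, whose origin is the TCP and whose axes are the flange's). Camera axes: x right, y down, z forward; pixel columns grow to the right and rows downward; lengths in mm; the calibration is good to about 2 mm. A picture is of the moment at which its call begins: read the wrist's pose just before it.
- job.finish_job(): hands the job in; it is judged then, once.
The state is a dict: "time_s": time; "q": joint angles; "qvel": joint speeds; "tau": joint torques, N m; "ee_pos": TCP position; "ee_rot": TCP orientation; "force": force on the tool from outside, world axes, zero at the start; "ft_torque": the same for the moment, N m; "width": opening from 0.0 (shut) to 1.0 (fully open); "grasp_force": force on a finger pad.
Only numpy, scipy, OpenCV 4.12 (cv2) and the standard library are available. Lean on these libraries where they do the work, as an engineer would, in place of code of your own. Each camera call takes 0.05 s, during which the arm holds its last target. There are 200 camera calls.

## Task

Bring the mill's hand oiler up to pressure: swing its blue-tipped vent lever shut, clockwise from over the outlet pipe round to its stop, then keep pumping the red palm knob with full strokes until the red indicator pin pops fully out of its brass housing. Finish with the knob let fully up and the vent still shut. Only push with the fingers: do not grip the lever or the knob, do not force the lever against its stop, keep off the indicator pin, and leave the oil tin, the screwdriver and the chuck key where they are.

Things in the scene. Friction and masses are not known exactly. Their poses are not given: they have to be found in the camera images.
- oiler: the hand oiler, fixed to the bench: steel base plate 120 x 250 mm with a grey casting (64 x 236 mm, top 54 mm above the bench) along it. Origin: centre of the underside; x to the back of the unit, y along the casting to its left, z up. From left to right on the casting: red knob at y = +78 mm, oil jar +2, indicator -48, vent lever -98; outlet pipe at the right end, to y = -170
- pump_knob (a joint): how far the knob is pressed: 0 = fully up, 0.030 m = at its lower stop. Its spring takes 5 N at the top, 11 N at the bottom, and lifts it again. A stroke counts in full if the knob goes down at least 26 mm and comes back to within 3 mm of the top. With the vent shut it takes three to six full strokes; with the vent open none count; extra strokes do no harm
- knob_top (a point): centre of the top of the red palm knob, 56 mm wide, 23 mm thick, slightly domed; 151 mm above the bench when up, it moves straight down
- vent_lever (a joint): angle of the vent lever, rad: 0 = open (pointing to the right end of the unit, -y, over the outlet pipe), 1.57 = shut, at its stop (pointing to the front of the unit, -x); seen from above it turns clockwise as it grows. Friction about 0.06 N m; it stays where it is left
- vent_pivot (a point): on the upright axis of the vent lever, at the middle height of the lever (103 mm above the bench)
- lever_end (a point): middle of the blue grip at the end of the vent lever, 47 mm from the axis; the grip is 32 mm long, 13 mm wide and 14 mm high (96 to 110 mm above the bench); below its swing lie only the casting and the pipe, no higher than 54 mm
- indicator_pin (a joint): how far the indicator pin stands out: 0 = flush with the top of its brass housing, 0.016 m = fully out; it stays flush while the pressure builds up and is pushed out by its own spring in the last stroke, then stays out
- oil_tin: oval tin with a red nozzle, 40 x 56 x 178 mm, standing near the left end of the oiler; origin: centre of its underside
- screwdriver: yellow-handled screwdriver, 158 mm long, 22 mm thick, lying in front of the oiler; origin: centre of its underside
- chuck_key: small dark T-shaped chuck key, 41 x 66 x 9 mm, lying in front of the oiler's left end; origin: centre of its underside
- jar_top (a point): top centre of the oil jar, an amber clear cylinder 54 mm wide with a black cap, 135 mm above the bench
- pin_head: the red indicator pin, 9 mm thick, upright in a brass housing (29 mm wide, top 74 mm above the bench) between the oil jar and the vent lever; a white band at its foot shows only when it is fully out. Origin 0.5 mm below its top
- palm_knob: the red mushroom-shaped palm knob on its steel plunger; origin: centre of its underside, 23 mm below knob_top
- blue_lever: the vent lever: steel arm with a blue grip on the brass vent valve at the right end of the casting; origin on its upright axis, 7 mm below vent_pivot; at joint value 0 it points to the unit's -y

How it is judged:
By the outcome, as a careful person would: the job done as asked, in the order asked, and still so for the second after the job is handed in, with the robot touching nothing.
It also fails if it takes over 64 s, if anything falls off the work surface, if the arm or the gripper's body presses on something with over 40 N, if the wrist force passes 120 N, or if a joint passes its speed limit or range.

## Working session

There is one attempt and no reset: what is moved stays moved. The work goes in short steps, Python scripts to look and compute and a tool call to move; the robot and the scene stay as the last step left them, time stands still between calls to the robot, and variables do not carry over. Pictures are saved under pics/ and viewed, at most 10 in all, crops included, and the job is handed in when it is done.

Besides the shell and the picture viewer there is one more tool, called as name(argument=value, ...) on one line, values as JSON. servo_tool: Moves the arm, as the interface text tells. Its arguments: {"type":"object","properties":{"plan":{"type":"array"},"force":{"type":"number"}},"required":["plan"]}

```bash
mkdir -p pics; ls
python3 - <<'E'
from rig import ctrl, imaging
import cv2,numpy as np,pickle
s=ctrl.get_state();print(s)
for n in("scene","top"):
    c=imaging.capture(n);cv2.imwrite(f"pics/{n}0.png",c["img"]);pickle.dump(c,open(n+"0.pkl","wb"))
    print(n,c["R"],c["t"],c["intrinsics"],c["D"])
E
```

```text
pics
{'time_s': 0.0, 'q': array([-1.44029303e+00,  3.81197441e-01,  1.29827762e+00, -5.02514031e-06,
        1.46356104e+00, -2.15314724e-01]), 'qvel': array([ 0.00038269, -0.00030969, -0.00174091,  0.00061458,  0.00144948,
        0.0015331 ]), 'tau': array([ 1.44130863e-03, -4.48469567e+01, -2.31274241e+01, -6.04014895e-05,
        4.76637797e-03,  7.38504617e-07]), 'ee_pos': array([ 186.38331377, -517.15986296,  238.70529876]), 'ee_rot': array([[ 9.40798332e-01,  3.38966754e-01, -1.92793778e-04],
       [ 3.38966673e-01, -9.40797294e-01,  1.43051983e-03],
       [ 3.03518800e-04, -1.41118134e-03, -9.99998958e-01]]), 'force': array([-0.02521212, -0.63736339,  0.17150955]), 'ft_torque': array([ 0.03317963,  0.0163425 , -0.03824409]), 'grasp_force': 0.0, 'width': 0.9952414781780514}
scene [[ 0.64154219 -0.7670666   0.00569723]
 [-0.56153636 -0.47467927 -0.67775844]
 [ 0.52259022  0.43161143 -0.73526257]] [-51.11996292 510.71213102 547.13229387] [[516.82182296   0.         280.02977494]
 [  0.         516.82182296 207.95606296]
 [  0.           0.           1.        ]] [-0.07706997  0.          0.          0.          0.        ]
top [[-0.01622951 -0.99961666  0.02243065]
 [-0.99487439  0.01390505 -0.10015786]
 [ 0.09980756 -0.02394119 -0.99471869]] [314.01203465 474.27140894 907.14372705] [[440.59345092   0.         275.68113995]
 [  0.         440.59345092 208.21349245]
 [  0.           0.           1.        ]] [0.02154645 0.         0.         0.         0.        ]
```

View pics/top0.png

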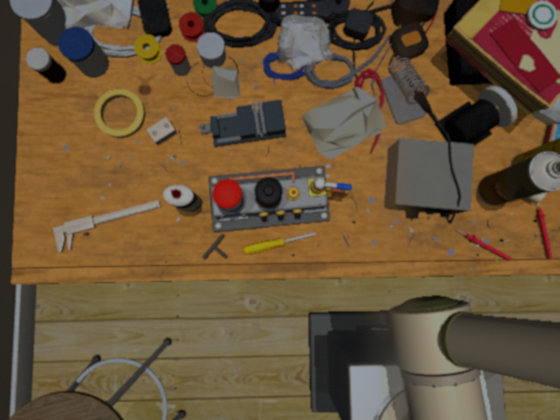

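View pics/scene0.png

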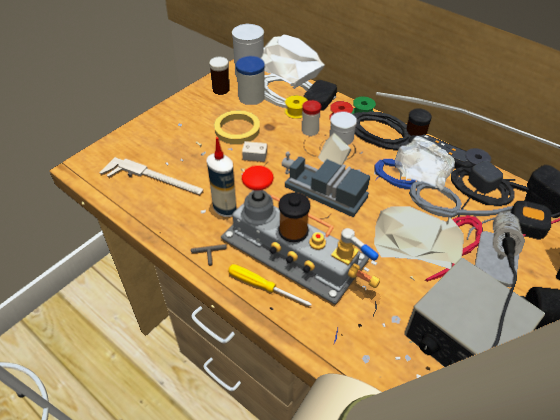

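Top view: red knob ~(228,195), jar (268,192), indicator (293,193), lever pivot ~(318,186), blue grip ~(340,187), pointing right; oil tin (180,196), with the screwdriver and key in front of the unit at rows 240-250.

```bash
cat > h.py <<'E'
import cv2,numpy as np,pickle
def ray(c,uv,z):
    p=cv2.undistortPoints(np.array([[uv]],float),c["intrinsics"],c["D"])[0,0]
    R,t=np.array(c["R"]),np.array(c["t"]); C=-R.T@t; d=R.T@np.array([p[0],p[1],1])
    return C+d*(z-C[2])/d[2]
def dep(c,uv,w=0):
    u,v=map(int,uv);p=cv2.undistortPoints(np.array([[uv]],float),c["intrinsics"],c["D"])[0,0]
    d=c["range_z"][v,u];return c["R"].T@(np.array([p[0]*d,p[1]*d,d])-c["t"])
def cloud(c):
    v,u=np.indices(c["range_z"].shape);uv=np.stack([u,v],-1).reshape(-1,1,2).astype(float)
    p=cv2.undistortPoints(uv,c["intrinsics"],c["D"])[:,0];d=c["range_z"].reshape(-1,1)
    P=(np.hstack([p,np.ones_like(d)])*d-c["t"])@c["R"]
    return P.reshape(*c["range_z"].shape,3)
def mask(c,col):
    h=cv2.cvtColor(c["img"],cv2.COLOR_BGR2HSV);H,S,V=h[...,0],h[...,1],h[...,2]
    return (((H<6)|(H>174))&(S>150)&(V>80)) if col=="red" else ((H>100)&(H<125)&(S>140)&(V>60))
E
python3 - <<'E'
from h import *
for n,boxes in dict(top=dict(red=(205,170,250,215),blue=(325,175,358,195)),scene=dict(red=(238,160,278,192),blue=(350,228,382,262))).items():
    c=pickle.load(open(n+"0.pkl","rb"));P=cloud(c)
    for k,(a,b,e,f) in boxes.items():
        m=mask(c,k);mm=np.zeros_like(m);mm[b:f,a:e]=m[b:f,a:e]
        v,u=np.nonzero(mm);Q=P[mm];Q=Q[c["range_z"][mm]>0]
        z=151 if k=="red" else 108
        print(n,k,len(u),(u.min(),u.max(),v.min(),v.max()),"ctr",u.mean(),v.mean(),"ray",ray(c,(u.mean(),v.mean()),z).round(1),"cloud med",np.median(Q,0).round(1),"rng",np.percentile(Q,3,0).round(1),np.percentile(Q,97,0).round(1))
    if n=="top":
        for nm,uv,z in(("jar",(268,192),135),("ind",(293,193),74),("plateBL",(213,229),6),("plateBR",(329,219),6),("plateTL",(210,178),6),("plateTR",(325,168),6),("pivot",(318,186),110)):
            print(nm,ray(c,uv,z).round(1),dep(c,uv).round(1))
        I=cv2.resize(c["img"][150:270,160:360],(800,480),interpolation=2)
        cv2.imwrite("pics/topcrop.png",I)
E
```

```text
top red 680 (np.int64(213), np.int64(241), np.int64(179), np.int64(208)) ctr 226.93529411764706 193.38235294117646 ray [494.  397.7 151. ] cloud med [494.6 397.7 148.8] rng [471.4 374.6 143. ] [517.9 421.2 151.9]
top blue 61 (np.int64(337), np.int64(350), np.int64(184), np.int64(189)) ctr 343.75409836065575 186.24590163934425 ray [510.7 177.5 108. ] cloud med [510.7 177.7 109.5] rng [506.6 166.  105.8] [515.1 189.4 111.9]
jar [497.8 323.3 135. ] [497.7 323.3 135.3]
ind [503.5 273.1  74. ] [503.3 273.2  75.9]
plateBL [438.  440.1   6. ] [437.7 439.6  10.2]
plateBR [455.6 192.9   6. ] [455.2 193.8  12.2]
plateTL [547.5 446.2   6. ] [546.3 445.4  12.8]
plateTR [566.3 198.4   6. ] [566.9 198.    2.8]
pivot [511.5 227.3 110. ] [511.4 227.4 111.3]
scene red 586 (np.int64(242), np.int64(272), np.int64(166), np.int64(189)) ctr 257.1126279863481 177.46757679180888 ray [486.8 391.3 151. ] cloud med [488.6 393.3 148.1] rng [470.1 373.7 139.7] [512.6 417.5 151.1]
scene blue 140 (np.int64(361), np.int64(377), np.int64(245), np.int64(259)) ctr 369.04285714285714 252.02857142857144 ray [507.1 176.1 108. ] cloud med [507.1 176.2 107.8] rng [503.4 163.3 102.1] [513.8 190.1 110.3]
```

View pics/topcrop.png

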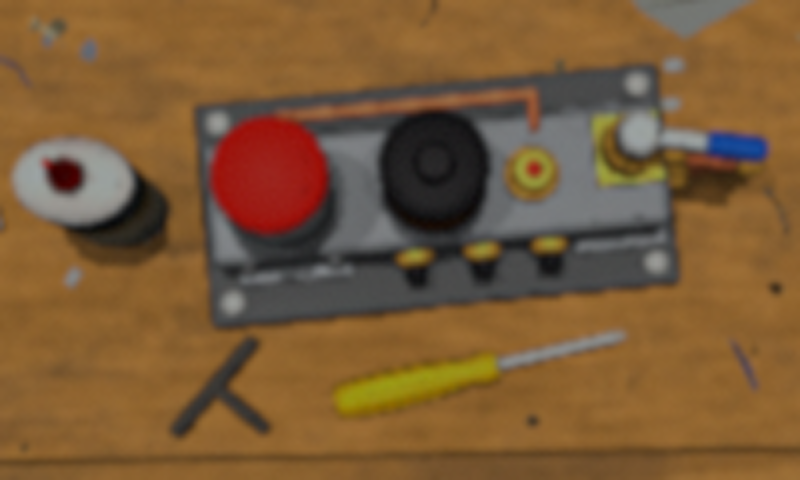

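The crop shows the lever over the pipe, just behind/right of the unit's right end; indicator at crop (534,170), screwdriver and key clear in front. Unit yaw ≈ 4°, pivot ≈ (506.5, 222), consistent with knob − 176 mm. Checking the travel corridor height.

Run:
```python
from h import *
a=np.array([186,-517.]);b=np.array([537,179.]);d=(b-a)/np.linalg.norm(b-a)
for n in("top","scene"):
    c=pickle.load(open(n+"0.pkl","rb"));P=cloud(c)[c["range_z"]>0]
    r=P[:,:2]-a;s=r@d;l=r@np.array([-d[1],d[0]])
    for s0 in range(150,860,70):
        m=(abs(s-s0)<35)&(abs(l)<90);print(n,s0,m.sum(),P[m,2].max().round() if m.any() else None, end=" | ")
    print()
    # around target, neighborhood >100 high
    m=(abs(P[:,0]-530)<110)&(abs(P[:,1]-190)<110)&(P[:,2]>115);print(m.sum(), P[m].min(0) if m.any() else"",P[m].max(0) if m.any() else "")
```

```text
top 150 420 -735.0 | top 220 377 -739.0 | top 290 1137 17.0 | top 360 1765 17.0 | top 430 2208 18.0 | top 500 2351 95.0 | top 570 3114 102.0 | top 640 3424 97.0 | top 710 3022 96.0 | top 780 2690 114.0 | top 850 2828 130.0 | 
16 [489.37447371 296.87025174 122.64703318] [510.45477085 299.04261661 125.40762217]
scene 150 0 None | scene 220 0 None | scene 290 0 None | scene 360 0 None | scene 430 0 None | scene 500 0 None | scene 570 2939 101.0 | scene 640 5744 96.0 | scene 710 3413 94.0 | scene 780 5049 113.0 | scene 850 2386 130.0 | 
54 [487.71409502 295.81231941 116.11380184] [514.22973494 299.98100523 126.1865268 ]
```

servo_tool(plan=[[0, 0, 0, -10, 0], [0, 0, 0, -20, 0], [0, 0, 0, -20, 0], [0, 0, 0, -10, 0]])

```text
time_s: 0.6
ee_pos: [186.5, -517.6, 300.8]
ee_rot: [[0.941, 0.339, 0.0], [0.339, -0.941, -0.002], [-0.0, 0.002, -1.0]]
force: [0.2, 0.3, -0.0]
width: 0.142
grasp_force: 0.0
```

servo_tool(plan=[[0, 20, -19, 0, 0], [0, 38, -36, 0, 0], [0, 40, -38, 0, 0], [0, 40, -38, 0, 0], [0, 40, -38, 0, 0], [0, 40, -38, 0, 0], [0, 40, -38, 0, 0], [0, 40, -38, 0, 0], [0, 40, -38, 0, 0], [0, 40, -38, 0, 0]])

```text
time_s: 1.85
ee_pos: [420.8, -49.8, 299.5]
ee_rot: [[0.941, 0.339, 0.0], [0.339, -0.941, -0.0], [0.0, 0.0, -1.0]]
force: [-0.1, -1.5, 0.3]
width: -0.006
grasp_force: 0.0
```

servo_tool(plan=[[0, 40, -38, 0, 0], [0, 40, -38, 0, 0], [0, 40, -38, 0, 0], [0, 40, -38, 0, 0], [0, 20, -19, 0, 0], [0, 9, -7, 0, 0], [0, 0, 0, 0, -10], [0, 0, 0, 0, -10], [0, 0, 0, 0, -10], [0, 0, 0, 0, -10]])

```text
time_s: 3.1
ee_pos: [537.7, 179.0, 299.5]
ee_rot: [[0.499, 0.867, -0.0], [0.867, -0.499, -0.0], [-0.0, 0.0, -1.0]]
force: [0.0, 0.1, -0.5]
width: 0.004
grasp_force: 0.0
```

servo_tool(plan=[[0, 0, 0, 0, -10], [0, 0, 0, 0, -10], [0, 0, 0, 0, -10], [0, 0, 0, 0, -10], [0, 0, 0, 0, -10], [0, 0, 0, 0, -10], [0, 0, 0, 0, -10], [0, 0, 0, 0, -10], [0, 0, 0, 0, -10], [0, 0, 0, 0, -10]])

```text
time_s: 4.35
ee_pos: [537.7, 179.0, 299.5]
ee_rot: [[-0.94, 0.341, -0.0], [0.341, 0.94, -0.0], [0.0, -0.0, -1.0]]
force: [-0.4, -0.2, -0.1]
width: 0.003
grasp_force: 0.0
```

servo_tool(plan=[[0, 0, 0, 0, -10], [0, 0, 0, 0, -10], [0, 0, 0, 0, -4.2], [0, 0, 0, 0, 0], [0, 0, 0, 0, 0]])

```text
time_s: 4.97
ee_pos: [537.8, 179.5, 299.4]
ee_rot: [[-0.998, -0.068, -0.0], [-0.068, 0.998, -0.0], [0.0, -0.0, -1.0]]
force: [0.3, 0.6, -0.6]
width: 0.0
grasp_force: 0.0
```

```bash
cat >> h.py <<'E'
def wrist():
    from rig import ctrl,imaging
    s=ctrl.get_state();c=imaging.capture("wrist");X=np.eye(4);X[:3,:3]=s["ee_rot"];X[:3,3]=s["ee_pos"]
    T=np.linalg.inv(X@c["hand_eye"]);c["R"]=T[:3,:3];c["t"]=T[:3,3];return c,s
E
python3 - <<'E'
from h import *
c,s=wrist();pickle.dump(c,open("w1.pkl","wb"));cv2.imwrite("pics/w1.png",c["img"])
P=cloud(c);m=mask(c,"blue")&(abs(P[...,2]-105)<15)&(c["range_z"]>0)
v,u=np.nonzero(m);print(len(u),u.min(),u.max(),v.min(),v.max(),np.median(P[m],0),np.percentile(P[m],2,0),np.percentile(P[m],98,0))
E
```

```text
409 262 294 146 163 [510.21605357 177.64714786 108.66085263] [504.28026963 163.80924034 105.90372007] [517.19220154 191.29590932 110.56498684]
```

View pics/w1.png

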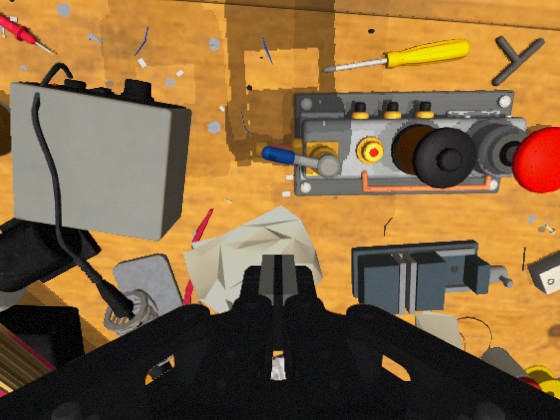

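Wrist view: blue grip (262-294, 146-163), pivot cap ~(327,165), indicator (372,151), finger tips at (282,265), paper bag behind.

Run:
```python
from h import *
c=pickle.load(open("w1.pkl","rb"));P=cloud(c)
for uv in((327,165),(322,165),(332,165),(327,160),(327,170),(372,151)):print(uv,P[uv[1],uv[0]].round(1),ray(c,uv,112).round(1),ray(c,uv,74).round(1))
for (u,v) in((298,93),(513,92),(300,194)):print(ray(c,(u,v),6).round(1))
Q=P[(c["range_z"]>0)];m=(Q[:,0]>515)&(Q[:,0]<580)&(Q[:,1]>140)&(Q[:,1]<215)&(Q[:,2]<200);print(Q[m].max(0),[ (a,((Q[m,2]>a)).sum()) for a in(20,50,70,90)])
```

```text
(327, 165) [516.2 222.5 111.4] [516.1 222.4 112. ] [521.9 228.1  74. ]
(322, 165) [516.5 218.  111.4] [516.5 217.9 112. ] [522.2 223.1  74. ]
(332, 165) [516.3 227.4 109.1] [515.8 226.9 112. ] [521.5 233.2  74. ]
(327, 160) [511.9 222.3 109.7] [511.6 221.9 112. ] [516.8 227.6  74. ]
(327, 170) [521.  223.2 110.2] [520.7 222.9 112. ] [527.  228.7  74. ]
(372, 151) [504.5 271.3  75.6] [500.8 261.4 112. ] [504.7 271.7  74. ]
[452.  196.5   6. ]
[433.7 442.3   6. ]
[570.1 208.9   6. ]
[579.94558391 214.93705277 110.16067407] [(20, np.int64(348)), (50, np.int64(275)), (70, np.int64(177)), (90, np.int64(169))]
```

Pivot refined to ≈(516,223): offset 9.5 mm to the back in the unit, and the lever stands ~11° from open. Descend behind the lever.

servo_tool(plan=[[0, 0, -4.5, 15, 0], [0, 0, 0, 30, 0], [0, 0, 0, 35, 0], [0, 0, 0, 35, 0], [0, 0, 0, 30, 0], [0, 0, 0, 25, 0], [0, 0, 0, 18, 10], [0, 0, 0, 9, 0], [0, 0, 0, 0, 0]])

```text
time_s: 6.15
ee_pos: [538.1, 175.4, 102.2]
ee_rot: [[-0.995, 0.102, -0.001], [0.102, 0.995, -0.0], [0.001, -0.0, -1.0]]
force: [-0.3, -0.4, 0.6]
width: -0.002
grasp_force: 0.0
```

servo_tool(plan=[[0, 4, 0, 0, 0], [0, 4, 0, 0, 0], [0, 2, 0, 0, 0], [0, 0, 0, 0, 0]])

```text
time_s: 6.65
ee_pos: [528.2, 176.6, 102.6]
ee_rot: [[-0.995, 0.104, 0.0], [0.104, 0.995, 0.0], [-0.0, 0.0, -1.0]]
force: [-0.2, 0.4, 1.0]
width: 0.002
grasp_force: 0.0
```

servo_tool(plan=[[0, 4, -1.3, 0, 5], [0, 4, -1.3, 0, 5], [0, 4, -1.3, 0, 5], [0, 4, -1.3, 0, 5], [0, 4, -1.3, 0, 5], [0, 4, -1.3, 0, 5], [0, 4, -1.3, 0, 5], [0, 4, -1.3, 0, 5], [0, 4, -1.3, 0, 5], [0, 4, -1.3, 0, 5]])

```text
time_s: 7.9
ee_pos: [488.5, 183.9, 102.5]
ee_rot: [[-0.557, 0.83, 0.001], [0.83, 0.557, -0.0], [-0.001, 0.001, -1.0]]
force: [2.3, -0.8, 0.7]
width: -0.002
grasp_force: 0.6
```

servo_tool(plan=[[0, 4, -1.3, 0, 5], [0, 4, -1.3, 0, 5], [0, 0, 0, 0, 0]])

```text
time_s: 8.28
ee_pos: [481.7, 189.5, 102.4]
ee_rot: [[-0.408, 0.913, -0.0], [0.913, 0.408, 0.0], [0.0, 0.0, -1.0]]
force: [1.0, 1.0, -0.5]
width: 0.0
grasp_force: 0.0
```

Run:
```python
from h import *
from rig import imaging,ctrl
print(ctrl.get_state()["force"])
for n in("top","scene"):
    c=imaging.capture(n);pickle.dump(c,open(n+"2.pkl","wb"));P=cloud(c);m=mask(c,"blue")&(abs(P[...,2]-105)<15)&(abs(P[...,0]-500)<60)&(abs(P[...,1]-200)<60);print(n,m.sum(),np.median(P[m],0) if m.any() else "")
a=cv2.resize(c["img"][150:320,220:420],(680,578));cv2.imwrite("pics/s2.png",a)
```

```text
[ 1.02024641  1.02579285 -0.5467504 ]
top 0 
scene 89 [466.2796004  202.57502417 108.45025836]
```

View pics/s2.png

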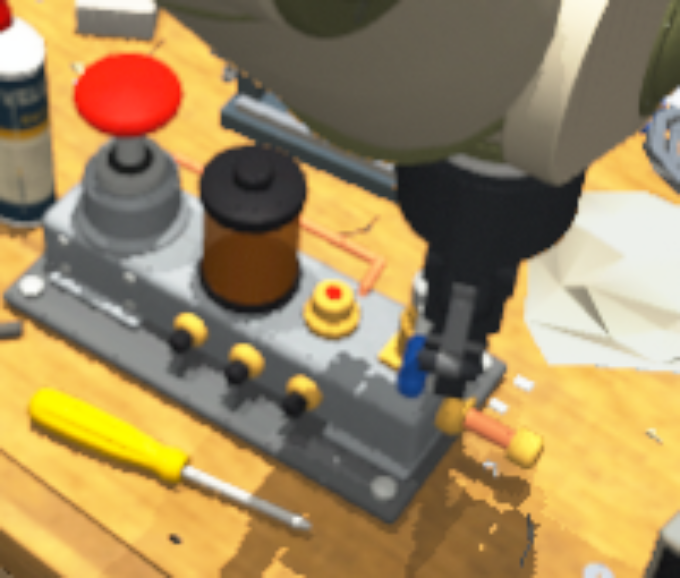

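Lever has followed the finger to ~70° (grip at crop (412,365)); nothing else touched. Continue gently.

servo_tool(plan=[[0, 4, -1.3, 0, 5], [0, 4, -1.3, 0, 5], [0, 2.4, -0.8, 0, 3], [0, 0, 0, 0, 0]])

```text
time_s: 8.88
ee_pos: [475.0, 198.0, 102.3]
ee_rot: [[-0.193, 0.981, -0.0], [0.981, 0.193, 0.0], [0.0, -0.0, -1.0]]
force: [0.5, -0.3, -0.3]
width: -0.001
grasp_force: 0.0
```

servo_tool(plan=[[0, 0.8, 0, 0, 0], [0, 0.8, 0, 0, 0], [0, 0, 0, 0, 0]])

```text
time_s: 9.25
ee_pos: [474.7, 199.5, 102.3]
ee_rot: [[-0.191, 0.981, -0.0], [0.981, 0.191, -0.0], [-0.0, -0.0, -1.0]]
force: [-1.2, -1.3, 0.1]
width: 0.0
grasp_force: 0.7
```

servo_tool(plan=[[0, 0.8, 0, 0, 2], [0, 0.8, 0, 0, 2], [0, 0, 0, 0, 0]])

```text
time_s: 9.62
ee_pos: [474.5, 201.3, 102.3]
ee_rot: [[-0.121, 0.993, 0.0], [0.993, 0.121, 0.0], [0.0, 0.0, -1.0]]
force: [-0.1, -1.2, 0.1]
width: 0.005
grasp_force: 0.3
```

```bash
cat > m.py <<'E'
from h import *
from rig import imaging,ctrl
print(ctrl.get_state()["force"])
c=imaging.capture("scene");P=cloud(c);m=mask(c,"blue")&(abs(P[...,2]-105)<15)&(abs(P[...,0]-490)<60)&(abs(P[...,1]-200)<60);Q=P[m];print(m.sum(),np.median(Q,0),np.percentile(Q,3,0),np.percentile(Q,97,0))
d=np.linalg.svd(Q[:,:2]-Q[:,:2].mean(0))[2][0];print(np.degrees(np.arctan2(d[1],d[0])))
E
python3 m.py
```

```text
[-0.06489324 -1.22913471  0.07593586]
39 [457.97465414 214.49242685 106.42089376] [453.88452175 211.14260223 101.6168867 ] [463.25790681 219.33484734 110.61111344]
141.49624539051845
```

servo_tool(plan=[[0, 0.6, 0, 0, 1.5], [0, 0.4, 0, 0, 1], [0, 0, 0, 0, 0]])

```text
time_s: 10.05
ee_pos: [474.4, 202.2, 102.3]
ee_rot: [[-0.078, 0.997, 0.0], [0.997, 0.078, 0.0], [0.0, 0.0, -1.0]]
force: [0.4, -0.8, 0.8]
width: 0.001
grasp_force: 0.4
```

servo_tool(plan=[[0, 0.5, 0, 0, 0], [0, 0, 0, 0, 0]])

```text
time_s: 10.3
ee_pos: [474.3, 202.7, 102.3]
ee_rot: [[-0.079, 0.997, -0.0], [0.997, 0.079, 0.0], [0.0, -0.0, -1.0]]
force: [-0.8, -0.3, -0.5]
width: 0.0
grasp_force: 0.5
```

servo_tool(plan=[[0, 0.5, 0, 0, 0], [0, 0, 0, 0, 0]])

```text
time_s: 10.55
ee_pos: [474.3, 203.2, 102.3]
ee_rot: [[-0.079, 0.997, -0.0], [0.997, 0.079, 0.0], [0.0, 0.0, -1.0]]
force: [-1.4, -1.3, -1.1]
width: 0.002
grasp_force: 0.5
```

servo_tool(plan=[[0, 0.5, 0, 0, 0], [0, 0, 0, 0, 0]])

```text
time_s: 10.8
ee_pos: [474.3, 203.7, 102.3]
ee_rot: [[-0.079, 0.997, 0.0], [0.997, 0.079, 0.0], [0.0, 0.0, -1.0]]
force: [-1.4, -0.9, -0.1]
width: 0.001
grasp_force: 0.5
```

servo_tool(plan=[[0, 0.5, 0, 0, 0], [0, 0, 0, 0, 0]])

```text
time_s: 11.05
ee_pos: [474.2, 203.8, 102.3]
ee_rot: [[-0.079, 0.997, -0.0], [0.997, 0.079, -0.001], [-0.001, -0.0, -1.0]]
force: [0.0, -4.9, 0.8]
width: -0.002
grasp_force: 2.6
```

```bash
python3 m.py
```

```text
[ 0.03745116 -4.93976436  0.8423962 ]
39 [457.45495209 217.65144007 106.81765951] [454.58957389 213.4928319  100.98806832] [461.89883563 223.04755534 109.25986723]
-68.47731069316636
```

Stop felt (~5 N, grip at unit-front direction). Back off and go up.

servo_tool(plan=[[0, -3, 0, 0, 0], [0, -8, 0, 0, 0], [0, -9, 0, 0, 0], [0, 0, 0, -20, 0], [0, 0, 0, -40, 0], [0, 0, 0, -40, 0], [0, 0, 0, 0, 0]])

```text
time_s: 11.98
ee_pos: [476.9, 184.0, 205.0]
ee_rot: [[-0.078, 0.997, 0.006], [0.997, 0.078, 0.001], [0.001, 0.006, -1.0]]
force: [0.4, -0.7, -0.9]
width: -0.0
grasp_force: 0.0
```

servo_tool(plan=[[0, 20, 5, 0, 0], [0, 40, 7, 0, 0], [0, 45, 7, 0, 0], [0, 45, 7, 0, 0], [0, 40, 6, 0, 0], [0, 22, 3, 0, 0], [0, 0, 0, 0, 0], [0, 0, 0, 0, 0]])

```text
time_s: 12.98
ee_pos: [494.0, 397.4, 201.6]
ee_rot: [[-0.078, 0.997, -0.001], [0.997, 0.078, -0.001], [-0.001, -0.001, -1.0]]
force: [0.0, -0.8, 0.4]
width: -0.001
grasp_force: 0.0
```

Run:
```python
from h import *
c,s=wrist();pickle.dump(c,open("w3.pkl","wb"));print(s["ee_pos"])
P=cloud(c);ok=c["range_z"]>0
m=mask(c,"blue")&ok&(abs(P[...,2]-105)<15);print("blue",m.sum(),np.median(P[m],0),np.percentile(P[m],3,0),np.percentile(P[m],97,0))
m=mask(c,"red")&ok&(abs(P[...,2]-145)<12);print("red",m.sum(),P[m].min(0),P[m].max(0))
cv2.imwrite("pics/w3.png",c["img"])
```

```text
[493.95420596 397.37153649 201.58085574]
  return _methods._mean(a, axis=axis, dtype=dtype,
  ret = um.true_divide(
Traceback (most recent call last):
IndexError: index -1 is out of bounds for axis 0 with size 0
```

```bash
cat > v.py <<'E'
import sys
from h import *
from rig import imaging
c=imaging.capture("scene");P=cloud(c)
for k,z,x,y in(("blue",105,480,210),("red",140,494,397),("red",80,503,272)):
    m=mask(c,k)&(abs(P[...,2]-z)<40 if z==140 else abs(P[...,2]-z)<16)&(abs(P[...,0]-x)<60)&(abs(P[...,1]-y)<40);Q=P[m]
    if m.any():
        print(k,m.sum(),np.median(Q,0).round(1),Q.min(0).round(1),Q.max(0).round(1))
        if k=="blue":
            d=np.linalg.svd(Q[:,:2]-Q[:,:2].mean(0))[2][0];print("dir",np.degrees(np.arctan2(d[1],d[0]))%180)
cv2.imwrite(sys.argv[1],cv2.resize(c["img"][140:310,200:400],(680,578),interpolation=2))
E
python3 v.py pics/s4.png
```

```text
blue 123 [467.2 218.5 108.1] [453.7 214.2  97.7] [484.  225.5 111.8]
dir 3.9179584025604868
red 572 [488.5 393.3 148.2] [468.6 370.7 136. ] [516.8 421.9 153. ]
red 10 [504.9 272.6  74.4] [502.6 270.6  72.7] [507.7 276.4  75.4]
```

View pics/s4.png

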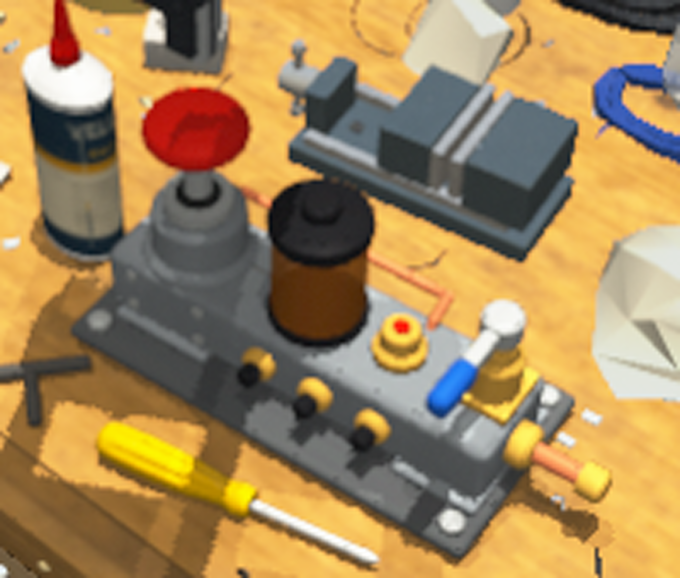

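Lever lies along the unit's −x (direction 3.9° = unit yaw): shut. Fingers are over the knob; all objects in place, pin flush. First stroke, slowly to find contact.

servo_tool(plan=[[0, 0, 0, 15, 0], [0, 0, 0, 15, 0], [0, 0, 0, 9, 0], [0, 0, 0, 0, 0]])

```text
time_s: 13.58
ee_pos: [493.7, 398.1, 162.3]
ee_rot: [[-0.079, 0.997, -0.002], [0.997, 0.079, -0.001], [-0.001, -0.002, -1.0]]
force: [-0.1, 1.2, 0.6]
width: 0.001
grasp_force: 0.0
```

servo_tool(plan=[[0, 0, 0, 2, 0], [0, 0, 0, 2, 0], [0, 0, 0, 2, 0], [0, 0, 0, 0, 0]])

```text
time_s: 14.08
ee_pos: [494.1, 398.4, 157.8]
ee_rot: [[-0.079, 0.997, 0.001], [0.997, 0.079, 0.001], [0.0, 0.001, -1.0]]
force: [-0.7, -0.4, 4.5]
width: 0.002
grasp_force: 2.1
```

servo_tool(plan=[[0, 0, 0, 6, 0], [0, 0, 0, 8, 0], [0, 0, 0, 8, 0], [0, 0, 0, 3, 0], [0, 0, 0, 0, 0]])

```text
time_s: 14.7
ee_pos: [494.2, 398.5, 133.5]
ee_rot: [[-0.079, 0.997, 0.002], [0.997, 0.079, 0.001], [0.001, 0.002, -1.0]]
force: [-1.4, -1.6, 10.0]
width: -0.001
grasp_force: 4.8
```

servo_tool(plan=[[0, 0, 0, 2, 0], [0, 0, 0, 1, 0], [0, 0, 0, 0, 0]])

```text
time_s: 15.08
ee_pos: [494.2, 398.4, 130.8]
ee_rot: [[-0.079, 0.997, 0.002], [0.997, 0.079, 0.001], [0.001, 0.002, -1.0]]
force: [-2.3, -2.1, 10.1]
width: 0.005
grasp_force: 5.1
```

servo_tool(plan=[[0, 0, 0, 1, 0], [0, 0, 0, 0, 0]])

```text
time_s: 15.32
ee_pos: [494.2, 398.4, 129.8]
ee_rot: [[-0.079, 0.997, 0.002], [0.997, 0.079, 0.001], [0.001, 0.002, -1.0]]
force: [-2.6, -1.2, 10.1]
width: -0.002
grasp_force: 5.2
```

servo_tool(plan=[[0, 0, 0, -10, 0], [0, 0, 0, -12, 0], [0, 0, 0, -12, 0], [0, 0, 0, 0, 0], [0, 0, 0, 0, 0], [0, 0, 0, 10, 0], [0, 0, 0, 12, 0], [0, 0, 0, 12, 0], [0, 0, 0, 0, 0], [0, 0, 0, 0, 0]])

```text
time_s: 16.58
ee_pos: [494.2, 398.4, 129.0]
ee_rot: [[-0.079, 0.997, 0.001], [0.997, 0.079, 0.001], [0.001, 0.001, -1.0]]
force: [-1.0, -0.9, 9.6]
width: 0.001
grasp_force: 5.3
```

servo_tool(plan=[[0, 0, 0, -10, 0], [0, 0, 0, -12, 0], [0, 0, 0, -12, 0], [0, 0, 0, 0, 0], [0, 0, 0, 0, 0], [0, 0, 0, 10, 0], [0, 0, 0, 12, 0], [0, 0, 0, 12, 0], [0, 0, 0, 0, 0], [0, 0, 0, 0, 0]])

```text
time_s: 17.82
ee_pos: [494.2, 398.4, 129.0]
ee_rot: [[-0.079, 0.997, 0.001], [0.997, 0.079, 0.001], [0.001, 0.001, -1.0]]
force: [-1.3, -1.1, 9.7]
width: -0.0
grasp_force: 5.2
```

servo_tool(plan=[[0, 0, 0, -10, 0], [0, 0, 0, -12, 0], [0, 0, 0, -12, 0], [0, 0, 0, 0, 0], [0, 0, 0, 0, 0]])

```text
time_s: 18.45
ee_pos: [493.6, 398.1, 161.3]
ee_rot: [[-0.079, 0.997, -0.002], [0.997, 0.079, -0.001], [-0.001, -0.002, -1.0]]
force: [0.5, -0.1, -0.7]
width: -0.001
grasp_force: 0.0
```

```bash
python3 v.py pics/s5.png
```

```text
blue 122 [467.8 218.5 108.3] [454.2 213.3  97.3] [484.2 225.7 112.5]
dir 3.51594095742081
red 440 [483.7 388.4 147.3] [467.1 371.1 136. ] [517.9 421.  159.5]
red 31 [503.8 271.9  85.8] [501.  268.9  76.4] [507.8 276.9  92.6]
```

Pin top now ~90 mm (74 + 16). Withdraw and verify.

servo_tool(plan=[[0, 0, 0, -20, 0], [0, 0, 0, -40, 0], [0, 0, 0, -40, 0], [0, 0, 0, -20, 0], [0, 0, 0, 0, 0], [0, 0, 0, 0, 0]])

```text
time_s: 19.25
ee_pos: [493.7, 398.1, 280.5]
ee_rot: [[-0.079, 0.997, -0.003], [0.997, 0.079, -0.001], [-0.001, -0.003, -1.0]]
force: [-0.3, -0.2, -0.1]
width: 0.002
grasp_force: 0.0
```

```bash
python3 v.py pics/s6.png
```

```text
blue 124 [466.7 218.6 108. ] [453.9 213.7  97.8] [483.3 225.  112.7]
dir 3.5060874367305814
red 576 [488.4 393.2 148.2] [467.3 371.  135.4] [516.5 422.4 152.7]
red 32 [503.6 271.6  85.8] [501.7 269.2  75.8] [507.3 277.5  92.9]
```

View pics/s6.png

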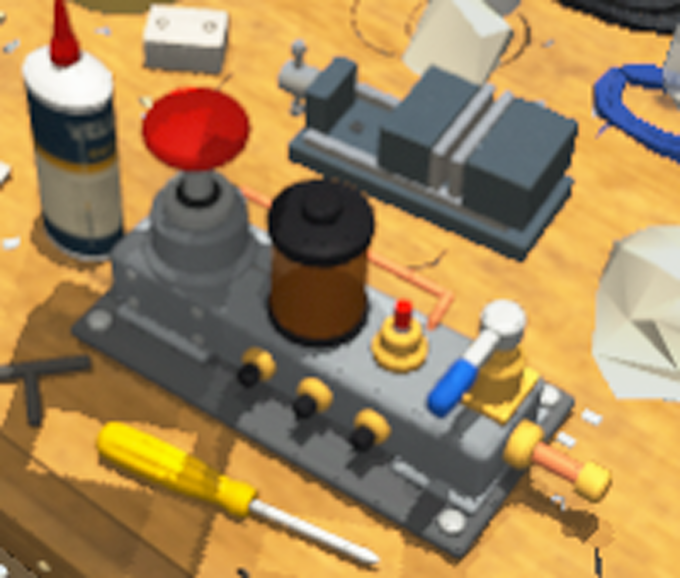

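The pin stands out at crop (403,313), knob up, lever shut. The white band isn't obvious; checking pixels.

Run:
```python
from h import *
from rig import imaging
c=imaging.capture("scene");P=cloud(c)
for v in range(226,242):print(v,[tuple(c["img"][v,u].tolist()) for u in range(317,321)],P[v,318].round(1))
```

```text
226 [(94, 183, 238), (94, 184, 240), (95, 185, 241), (97, 190, 244)] [576.2 320.8   0.7]
227 [(91, 163, 238), (80, 157, 244), (86, 166, 242), (92, 179, 242)] [573.8 319.    1.2]
228 [(59, 104, 249), (47, 93, 251), (52, 104, 250), (65, 130, 248)] [507.2 275.4  90.9]
229 [(4, 25, 253), (7, 26, 253), (9, 27, 253), (34, 70, 252)] [504.4 273.4  92.4]
230 [(9, 27, 250), (10, 28, 253), (7, 28, 253), (21, 43, 248)] [505.  273.6  89.2]
231 [(11, 22, 219), (12, 27, 233), (13, 25, 229), (34, 40, 206)] [502.8 272.   89.8]
232 [(11, 17, 141), (13, 18, 152), (13, 19, 143), (47, 50, 142)] [503.1 272.   86.8]
233 [(13, 17, 131), (14, 19, 137), (10, 17, 136), (35, 49, 144)] [502.3 271.3  85.5]
234 [(9, 14, 131), (13, 18, 137), (12, 17, 136), (30, 74, 163)] [501.8 270.8  83.8]
235 [(11, 17, 133), (11, 17, 137), (7, 16, 134), (45, 98, 172)] [502.7 271.2  80. ]
236 [(58, 66, 136), (46, 53, 139), (53, 61, 135), (59, 102, 154)] [504.2 272.   75.4]
237 [(96, 110, 134), (100, 109, 137), (92, 112, 139), (76, 157, 205)] [502.  270.4  76. ]
238 [(96, 190, 235), (102, 190, 235), (91, 186, 234), (84, 206, 247)] [501.9 270.1  73.7]
239 [(84, 225, 252), (83, 224, 252), (84, 223, 252), (80, 213, 249)] [500.1 268.8  73.7]
240 [(77, 207, 247), (77, 212, 249), (79, 211, 248), (71, 187, 236)] [498.8 267.7  73.1]
241 [(57, 150, 204), (60, 162, 218), (59, 155, 210), (51, 136, 183)] [499.3 267.9  69.9]
```

A greyish-white (shadowed) band does show at rows 236–237, at the pin's foot, and its top is at ~90 mm, so the pin is fully out. Handing in.

```bash
python3 -c "
from rig import job
print(job.finish_job())"
```

```text
the job is handed in; nothing more can be done
None
```

The job is handed in, though finish_job returned no verdict: the vent lever is shut at its stop, three full strokes popped the indicator pin fully out (white band showing), and the knob is fully up. The oil tin, screwdriver and chuck key are where they were, and the arm is clear of everything; the last move ended at 19.3 s.

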